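Knock a spacer out of the jig and pick it up with tongs

ROBOT

A 6-joint arm with a two-finger parallel gripper is mounted at the origin on the work surface. World frame = base frame: x ahead of the robot, y to its left, z up, the work surface at z = 0. Lengths are in mm, angles in rad, forces in N, time in s.
With the tool pointing down it reaches from about 350 to 925 mm from the base axis. Payload 6.4 kg.
Tool frame: the origin (TCP) lies midway between the tips of the shut fingers; the grasp point (between the pads) lies 19 mm behind it; z points along the fingers, y is the line along which they close (so a half turn about z gives the same grasp; the last joint's range is limited). The gripper opens to 94 mm and grips with 3 to 60 N. Pads are 16 mm wide; open, the fingers measure 119 mm over their backs; the gripper's body (75 mm by 177 mm) begins 78 mm behind the grasp point.
Start: joints at [-1.454, 0.245, 1.558, -0, 1.339, -0.174], TCP at [186.372, -622.719, 205.455] pointing down, gripper open.
Joint ranges: [-3.13, 3.13], [-1.02, 2.26], [0.13, 2.54], [-0.95, 4.09], [0.21, 2.88], [-2.74, 2.74]. Speed limits (rad/s): [2.57, 2.57, 3.14, 3.14, 3.14, 3.14].

INTERFACE

Orientations are given as a rotation vector (axis times angle).
In Python, from rig import ctrl, capture gives the robot as it stands.
- The arm moves only by the tool carry_out, never from a script. Its argument "motion" is a list of rows, each an object of numbers: "hand": the finger opening in cm, from 0 to 9.4; "tx", "ty", "tz": the shift along the tool's x, y, z in cm; "turn": the turn about the tool's z in degrees. In form: [{"hand": .., "tx": .., "ty": .., "tz": .., "turn": ..}, ...]. A call has 1 to 8 rows; each row shifts and turns the commanded pose from where the row before left it, along the tool's axes as they then stand; what a row does not reach is not made up. A row lasts 1/10 s, in which the tool goes at most 50 mm and 8.59 degrees, less where a joint would pass 70% of its speed; a pose out of reach is approached as far as the arm can. A call is refused whole if a number of a shift passes 5 or a number of a turn 8.59, either way. A call with a gripper value outside its range is refused whole. The fingers move at their own pace and stop on an object; the grip force is fixed at half the most. Time passes only in rows, so rows that do not move let the fingers close. It gives the time, the measured TCP pose, the force, the opening and the grip force at its end, in the units of the state.
- ctrl.observe(): the state, without advancing time (a new reading comes with each control period).
- capture(name): name is "scene" or "top"; returns a dict with "pixels" (420x560x3 uint8, red, green, blue), "K" (3x3 intrinsics, pixels), "R" (3x3) and "t" (3): a world point X has camera coordinates R X + t. Camera axes: x right, y down, z forward; pixel columns grow to the right and rows downward; lengths in mm; the calibration is good to about 2 mm. A picture is of the moment at which its call begins. There is no depth.
- ctrl.finish_job(): hands the job in; it is judged then, once.
The state is a dict: "t": time; "qpos": joint angles; "joint_velocities": joint speeds; "tau": joint torques, N m; "tcp_pos": TCP position; "tcp_rot": TCP orientation; "contact_force": force on the tool from outside, world axes, zero at the start; "torque": the same for the moment, N m; "finger_gap": opening from 0.0 (shut) to 1.0 (fully open); "grip_force": force on a finger pad.
Only numpy, scipy, OpenCV 4.12 (cv2) and the standard library are available. Lean on these libraries where they do the work, as an engineer would, in place of code of your own. Each camera call takes 0.05 s, during which the arm holds its last target. There are 200 camera calls.

TASK

Push the jig's sprung lever down to its stop, so that the spacer is shoved out onto the front ledge, and let the lever come fully back up. Then take the tongs from their rest, close them on the oily spacer (never touch it with the gripper itself) and lift it at least 10 cm clear of the ledge. Finish while still holding it there in the squeezed tongs, clear of jig and rest, with the jar, tin and box left where they stand.

Things in the scene. Friction and masses are not known exactly. Their poses are not given: they have to be found in the camera images.
- jig: Grey knock-out jig fixed to the bench; origin on the bench under it; x from its front ledge (robot side) to its rear, y left, z up. Bed 100 wide, x -105 to 120, top 40 above bench, bare ledge up to x = -20; then two cheeks (x -20 to 50, 85 high) with a 32 wide slot open on top at y = 0; housing x 50 to 120, 130 high; lever bracket x 12 to 48, y 36 to 50, 155 high.
- ledge_spot (a point): Point on the top of the front ledge (jig x = -65, y = 0, 40 above the bench) where the spacer ends up standing after a full lever stroke: the lever drives a V-nosed ram 70 along the slot towards the ledge. The ram goes back with the lever; the spacer stays.
- lever (a joint): Angle of the jig's lever in rad: 0 = up, at rest; grows as the handle is pushed down; 0.80 = at its stop (ram fully out). A spring returns it to 0; it takes about 4 N at the handle to start it and 8 N at the stop.
- lever_handle (a point): Middle of the lever's black crossbar handle (22 diameter, 95 long, along the jig's x axis, left of the jig). It is 135 from the pivot axis; at rest it stands 185 above the bench, 0.42 rad above level as seen from the pivot, and at the stop 80 above the bench. Can be pushed down from above.
- lever_pivot (a point): Point on the lever's pivot axis (130 above the bench) level with the middle of the handle; the axis runs along the jig's x axis and the handle swings down about it in a vertical plane, on the jig's left (+y) side.
- spacer_center (a point): Centre of the aluminium spacer, an upright cylinder 26 diameter, 36 high, about 45 g, at first standing in the jig's slot on the bed (its centre 58 above the bench). The only loose part in the jig.
- rest: Wooden tongs rest fixed to the bench. Origin under its middle; a 6 high board with two cross bars (90 wide in y, 18 thick, 32 high) at x = -62 and +62; the fingers fit between the bars at either side of the tongs.
- tongs: Steel sprung tongs lying flat across the rest, 245 long, about 90 g; they open and close sideways (in the bench plane). Origin at the underside, midway along, on the symmetry line; x points to the jaws, z up. Hinge at x = -95.
- tongs_grip (a point): Between the tongs' two black thumb pads (34 long, 24 high) at mid height, 12 above the underside, near the balance point. Outside width over the pads 53 open, about 35 with the spacer held. Squeezing takes 6 N at first, 8 N at the spacer; more clamps it: use 20 to 30 N. Squeezed only to 48 the tongs can be carried, jaws still wide enough to pass over the spacer.
- tongs_jaws (a point): Point midway between the jaws where the held thing's centre belongs, 115 ahead of tongs_grip on the tongs' x axis. The two cupped jaws (30 long, 24 high, same mid height) are about 56 apart inside when open, and close symmetrically about this point.
- tongs_left (a joint): Closing angle of the left tong arm in rad (the right arm mirrors it): 0 = open, about 0.09 = closed on the spacer, 0.125 = shut on nothing.
- tongs_right: Right arm of the tongs with its jaw; origin on the hinge. Its jaw presses the spacer from the tongs' -y side.
- jar: Loose jar, 68 diameter, 90 high; origin at its underside. Leave alone.
- tin: Loose tin, 90 diameter, 110 high; origin at its underside. Leave alone.
- parts_box: Loose grey plastic box 110 x 80 x 45 high; origin at its underside. Leave alone.

How it is judged (in metres and radians):
On the way, in this order (a step that is already met when the one before it is completed fails the run):
1. the lever is pushed down to its stop (value of joint lever above 0.75 rad), for 0.05 s.
2. the lever is back up and the spacer is out on the ledge (value of joint lever below 0.06 rad and x of spacer_center in the frame of jig below -0.045 m and height (world z) of spacer_center above 0.05 m), for 0.1 s.
At the end, for the whole second after the job is handed in: Lever up (under 0.06 rad). Spacer clamped between the tongs' jaws (within 25 mm of the point between them, over 1 N), at rest, its centre over 138 mm above the bench (80 mm lift). Gripper holds the tongs; tongs and spacer clear of jig and rest (height (world z) of spacer_center above 0.138 m and distance between spacer_center and tongs_jaws below 0.025 m and contact force between spacer and tongs_right above 1 N and value of joint tongs_left between 0.05 and 0.112 rad and contact force between tongs and the fingers above 1 N and contact force between each of tongs, spacer and jig below 0.05 N and contact force between tongs and rest below 0.05 N and contact force between spacer and the arm below 0.05 N and linear speed of spacer below 0.03 m/s and value of joint lever below 0.06 rad); the arm keeps its last pose, push and grip.
It fails at once if the robot itself touches the spacer (contact force between spacer and the fingers above 0.3 N or contact force between spacer and the arm above 0.3 N).
It fails at once if a bystander is pushed away (distance of any of jar, tin, parts_box from where it was at the start of the episode above 0.03 m).
It also fails if it takes over 64 s, if anything falls off the work surface, if the arm or the gripper's body presses on something with over 40 N, if the wrist force passes 120 N, or if a joint passes its speed limit or range.

## Working session

There is one attempt and no reset: what is moved stays moved. The work goes in short steps, Python scripts to look and compute and a tool call to move; the robot and the scene stay as the last step left them, time stands still between calls to the robot, and variables do not carry over. Pictures are saved under pics/ and viewed, at most 10 in all, crops included, and the job is handed in when it is done.

Besides the shell and the picture viewer there is one more tool, called after "Call:" as name(argument=value, ...), one argument or row to a line, values as JSON. carry_out: Moves the arm, as the interface text tells. Its arguments: {"type":"object","properties":{"motion":{"type":"array","items":{"type":"object","properties":{"hand":{"type":"number"},"tx":{"type":"number"},"ty":{"type":"number"},"tz":{"type":"number"},"turn":{"type":"number"}}}}},"required":["motion"]}

```bash
mkdir -p pics
cat > h.py <<'E'
from rig import ctrl, capture
import numpy as np, cv2
def ray(c,u,v,z):
    K,R,t=map(np.array,(c['K'],c['R'],c['t'])); t=t.ravel()
    d=R.T@np.linalg.solve(K,[u,v,1]); o=-R.T@t
    return o+d*(z-o[2])/d[2]
def proj(c,X):
    K,R,t=map(np.array,(c['K'],c['R'],c['t'])); p=K@(R@np.array(X,float)+t.ravel()); return p[:2]/p[2]
def save(c,n,crop=None,s=1):
    im=cv2.cvtColor(np.array(c['pixels']),cv2.COLOR_RGB2BGR)
    if crop: a,b,w,h=crop; im=im[b:b+h,a:a+w]
    cv2.imwrite('pics/'+n,cv2.resize(im,None,fx=s,fy=s,interpolation=cv2.INTER_CUBIC))
E
python3 - <<'E'
from h import *
import pickle
s=ctrl.observe(); print(s['t'],s['tcp_pos'],s['tcp_rot'],s['contact_force'])
for n in('top','scene'):
    c=capture(n); pickle.dump(c,open(n+'.pkl','wb')); save(c,n+'0.png',None,1.4); print(n,np.array(c['K']).tolist(),(-np.array(c['R']).T@np.array(c['t']).ravel()).round())
E
```

```text
0.0 [ 186.28523133 -622.12437734  204.38215642] [-3.10658983e+00 -4.54906459e-01 -1.26131885e-04] [-0.09494074 -0.20543392 -0.55553219]
top [[442.20237676208984, 0.0, 272.3195478308776], [0.0, 442.20237676208984, 211.59127632385056], [0.0, 0.0, 1.0]] [ 431.   -8. 1168.]
scene [[475.3705541689172, 0.0, 283.433402677667], [0.0, 475.3705541689172, 207.93142725001243], [0.0, 0.0, 1.0]] [1226.   -9. 1090.]
```

View pics/top0.png

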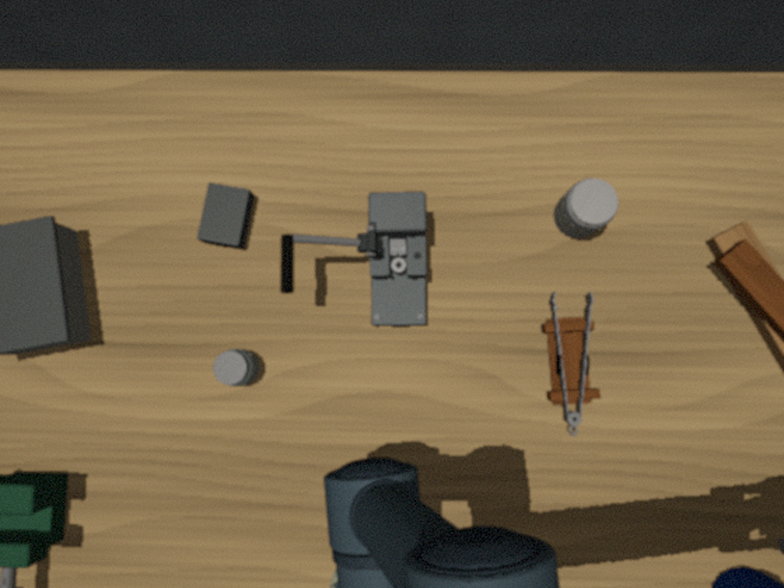

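View pics/scene0.png

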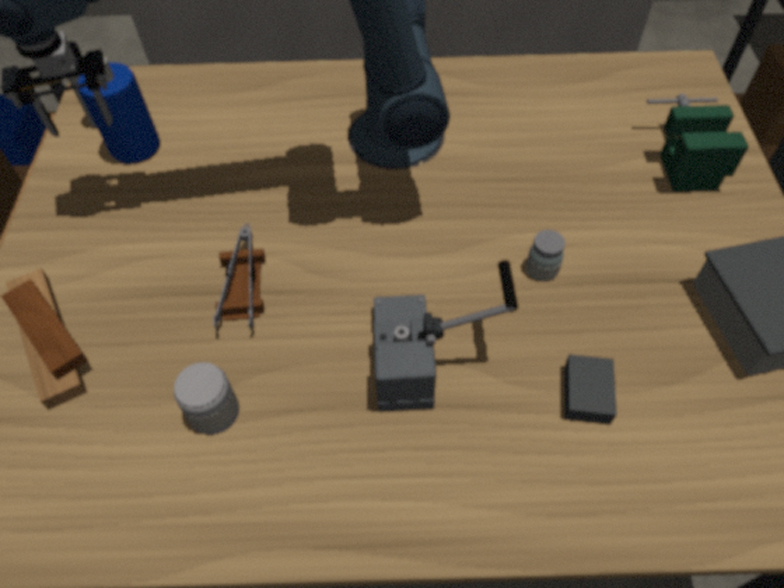

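The top view shows the jig upright near (398,258), with its lever to the left and the handle at (288,264). The tongs are at (572,360) with jaws up. The jar is at (235,368), the tin at (590,205) and the box at (225,215). I'll enlarge the crop.

Run:
```python
from h import *
import pickle
c=pickle.load(open('top.pkl','rb')); save(c,'crop0.png',(190,128,250,185),3.2)
```

```text
(no output)
```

View pics/crop0.png

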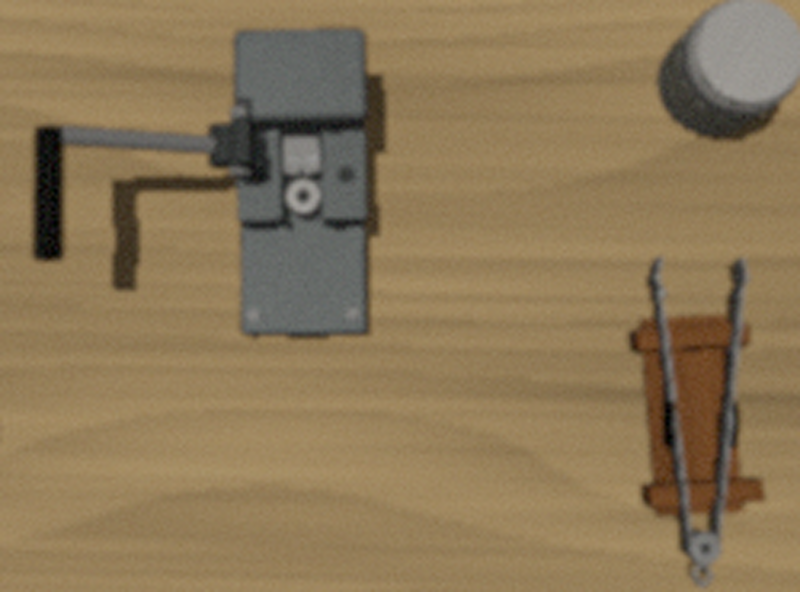

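The crop shows:
- Jig ledge front corners at (243,332) and (368,332).
- Housing rear corners at (236,30) and (365,30).
- Handle from (49,127) to (49,258).
- Spacer at (302,196).
- Tong jaw tips at (657,262) and (740,262), hinge at (703,548), pads at about (669,422) and (735,422).

```bash
cat >> h.py <<'E'
import pickle
E
python3 - <<'E'
from h import *
c=pickle.load(open('top.pkl','rb'))
for n,x,y,z in [('ledgeL',243,332,40),('ledgeR',368,332,40),('rearL',236,30,130),('rearR',365,30,130),('spacer',302,196,76),('hA',49,127,194),('hB',49,258,194),('jawL',657,262,50),('jawR',740,262,50),('padL',669,422,56),('padR',735,422,56),('hinge',703,548,56),('barFL',632,338,32),('barFR',748,335,32),('barBL',645,496,32),('barBR',763,490,32)]:
    print(n,ray(c,190+(x+.5)/3.2-.5,128+(y+.5)/3.2-.5,z)[:2].round(1))
for n,u,v,z in [('jar',235,368,90),('tin',592,203,110),('box',228,212,45)]: print(n,ray(c,u/1.4,v/1.4,z)[:2].round())
from scipy.spatial.transform import Rotation as R
print(R.from_rotvec(ctrl.observe()['tcp_rot']).as_matrix().round(3))
E
```

```text
ledgeL [495.8  44.7]
ledgeR [497.6 -54.9]
rearL [717.7  50.5]
rearR [718.7 -46.3]
spacer [600.7  -0.8]
hA [628.8 177. ]
hB [536.2 173.8]
jawL [ 556.2 -281.3]
jawR [ 557.2 -346.1]
padL [ 430.9 -288. ]
padR [ 431.9 -338.6]
hinge [ 335.2 -312.9]
barFL [ 496.9 -265.4]
barFR [ 500.9 -357. ]
barBL [ 372.5 -274.7]
barBR [ 379.1 -366.8]
jar [412. 280.]
tin [ 708. -335.]
box [700. 317.]
[[ 0.958  0.287 -0.   ]
 [ 0.287 -0.958  0.002]
 [ 0.    -0.002 -1.   ]]
```

Call:
carry_out(
  motion=[
    {"hand": 0, "tz": -2, "turn": 8.45},
    {"hand": 0, "tz": -2, "turn": 8.45},
    {"hand": 0, "tx": 2, "ty": -4},
    {"hand": 0, "tx": 2, "ty": -4},
    {"hand": 0, "tx": 2, "ty": -4},
    {"hand": 0, "tx": 2, "ty": -4},
    {"hand": 0, "tx": 2, "ty": -4},
    {"hand": 0, "tx": 2, "ty": -4},
  ],
)

```text
invalid input
```

Call:
carry_out(
  motion=[
    {"hand": 0, "tx": 2, "ty": -4},
    {"hand": 0, "tx": 2, "ty": -4},
    {"hand": 0, "tx": 2, "ty": -4},
    {"hand": 0, "tx": 2, "ty": -4},
    {"hand": 0, "tx": 2, "ty": -4},
    {"hand": 0, "tx": 2, "ty": -4},
    {"hand": 0, "tx": 2, "ty": -4},
    {"hand": 0},
  ],
)

```text
invalid input
```

Call:
carry_out(
  motion=[
    {"hand": 0, "tx": 0, "ty": 0, "tz": -2, "turn": 8.45},
    {"hand": 0, "tx": 0, "ty": 0, "tz": -2, "turn": 8.45},
    {"hand": 0, "tx": 2, "ty": -4, "tz": 0, "turn": 0},
    {"hand": 0, "tx": 2, "ty": -4, "tz": 0, "turn": 0},
    {"hand": 0, "tx": 2, "ty": -4, "tz": 0, "turn": 0},
    {"hand": 0, "tx": 2, "ty": -4, "tz": 0, "turn": 0},
    {"hand": 0, "tx": 2, "ty": -4, "tz": 0, "turn": 0},
    {"hand": 0, "tx": 2, "ty": -4, "tz": 0, "turn": 0},
  ],
)

```text
t: 0.9
tcp_pos: [307.7, -381.3, 245.0]
tcp_rot: [-3.141, 0.007, 0.0]
contact_force: [1.8, -0.4, -0.4]
finger_gap: 0.354
grip_force: 0.0
```

Call:
carry_out(
  motion=[
    {"hand": 0, "tx": 2, "ty": -4, "tz": 0, "turn": 0},
    {"hand": 0, "tx": 2, "ty": -4, "tz": 0, "turn": 0},
    {"hand": 0, "tx": 2, "ty": -4, "tz": 0, "turn": 0},
    {"hand": 0, "tx": 2, "ty": -4, "tz": 0, "turn": 0},
    {"hand": 0, "tx": 2, "ty": -4, "tz": 0, "turn": 0},
    {"hand": 0, "tx": 2, "ty": -4, "tz": 0, "turn": 0},
    {"hand": 0, "tx": 2, "ty": -4, "tz": 0, "turn": 0},
    {"hand": 0, "tx": 2, "ty": -4, "tz": 0, "turn": 0},
  ],
)

```text
t: 1.7
tcp_pos: [469.0, -62.0, 245.3]
tcp_rot: [3.142, -0.006, -0.0]
contact_force: [0.7, -0.6, -0.7]
finger_gap: 0.005
grip_force: 0.0
```

Call:
carry_out(
  motion=[
    {"hand": 0, "tx": 2, "ty": -4, "tz": 0, "turn": 0},
    {"hand": 0, "tx": 2, "ty": -4, "tz": 0, "turn": 0},
    {"hand": 0, "tx": 2, "ty": -4, "tz": 0, "turn": 0},
    {"hand": 0, "tx": 2, "ty": -4, "tz": 0, "turn": 0},
    {"hand": 0, "tx": 2, "ty": -4, "tz": 0, "turn": 0},
    {"hand": 0, "tx": 1.7, "ty": -3.8, "tz": 0, "turn": 0},
    {"hand": 0, "tx": 0, "ty": 0, "tz": 0, "turn": 0},
    {"hand": 0, "tx": 0, "ty": 0, "tz": 0, "turn": 0},
  ],
)

```text
t: 2.5
tcp_pos: [586.3, 174.0, 244.6]
tcp_rot: [3.141, -0.004, -0.003]
contact_force: [0.4, -0.9, 0.0]
finger_gap: 0.005
grip_force: 0.0
```

Run:
```python
from h import *
c=capture('scene'); s=ctrl.observe(); print(s['tcp_pos'],s['contact_force'])
p=proj(c,s['tcp_pos']);print(p, proj(c,[582.5,175.4,196]))
save(c,'push0.png',(270,140,160,120),4)
```

```text
[586.22712263 173.23292653 244.86600928] [-0.38607512  0.14191862  0.18158168]
[364.24249623 188.59243303] [362.36734777 200.0980452 ]
```

View pics/push0.png

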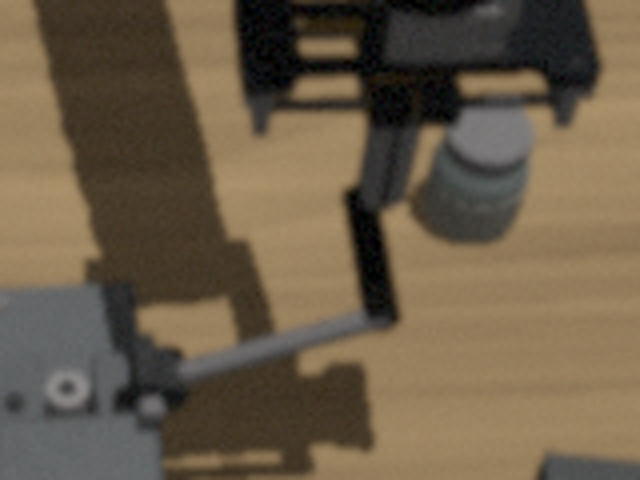

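Call:
carry_out(
  motion=[
    {"hand": 0, "tx": -0.3, "ty": -0.2, "tz": 2.2, "turn": 0},
    {"hand": 0, "tx": 0, "ty": -0.1, "tz": 2.2, "turn": 0},
    {"hand": 0, "tx": 0, "ty": -0.2, "tz": 1, "turn": 0},
    {"hand": 0, "tx": 0, "ty": -0.3, "tz": 1, "turn": 0},
    {"hand": 0, "tx": 0, "ty": -0.3, "tz": 1, "turn": 0},
    {"hand": 0, "tx": 0, "ty": -0.2, "tz": 1, "turn": 0},
    {"hand": 0, "tx": 0, "ty": -0.1, "tz": 1, "turn": 0},
    {"hand": 0, "tx": 0, "ty": 0, "tz": 1, "turn": 0},
  ],
)

```text
t: 3.35
tcp_pos: [584.7, 188.7, 142.7]
tcp_rot: [-3.139, 0.007, -0.005]
contact_force: [-2.3, 4.3, 5.7]
finger_gap: 0.003
grip_force: 3.1
```

Call:
carry_out(
  motion=[
    {"hand": 0, "tx": 0, "ty": 0, "tz": 1, "turn": 0},
    {"hand": 0, "tx": 0, "ty": 0.1, "tz": 1, "turn": 0},
    {"hand": 0, "tx": 0, "ty": 0.2, "tz": 1, "turn": 0},
    {"hand": 0, "tx": 0, "ty": 0.3, "tz": 1, "turn": 0},
    {"hand": 0, "tx": 0, "ty": 0.3, "tz": 0.8, "turn": 0},
    {"hand": 0, "tx": 0, "ty": 0, "tz": 0.2, "turn": 0},
    {"hand": 0, "tx": 0, "ty": 0, "tz": 0, "turn": 0},
  ],
)

```text
t: 4.05
tcp_pos: [585.7, 179.0, 93.2]
tcp_rot: [-3.14, 0.007, -0.007]
contact_force: [-0.8, 2.5, 6.9]
finger_gap: 0.005
grip_force: 3.5
```

Call:
carry_out(
  motion=[
    {"hand": 0, "tx": 0, "ty": 0.1, "tz": 0.3, "turn": 0},
    {"hand": 0, "tx": 0, "ty": 0, "tz": 0, "turn": 0},
  ],
)

```text
t: 4.25
tcp_pos: [585.7, 178.4, 91.0]
tcp_rot: [-3.14, 0.007, -0.007]
contact_force: [-1.5, 3.1, 6.2]
finger_gap: 0.002
grip_force: 4.1
```

Call:
carry_out(
  motion=[
    {"hand": 0, "tx": 0, "ty": 0, "tz": 0.3, "turn": 0},
    {"hand": 0, "tx": 0, "ty": 0, "tz": 0, "turn": 0},
  ],
)

```text
t: 4.45
tcp_pos: [585.9, 178.3, 90.5]
tcp_rot: [-3.14, 0.007, -0.006]
contact_force: [-8.1, 1.4, 21.6]
finger_gap: 0.004
grip_force: 10.9
```

The force jumped to 21.6 N, so the lever is on its stop. I'll bring it back up slowly.

Call:
carry_out(
  motion=[
    {"hand": 0, "tx": 0, "ty": 0, "tz": 0, "turn": 0},
    {"hand": 0, "tx": 0, "ty": -0.2, "tz": -0.8, "turn": 0},
    {"hand": 0, "tx": 0, "ty": -0.4, "tz": -1.5, "turn": 0},
    {"hand": 0, "tx": 0, "ty": -0.3, "tz": -1.5, "turn": 0},
    {"hand": 0, "tx": 0, "ty": -0.1, "tz": -1.5, "turn": 0},
    {"hand": 0, "tx": 0, "ty": 0, "tz": -1.5, "turn": 0},
    {"hand": 0, "tx": 0, "ty": 0.1, "tz": -1.5, "turn": 0},
    {"hand": 0, "tx": 0, "ty": 0.3, "tz": -1.5, "turn": 0},
  ],
)

```text
t: 5.25
tcp_pos: [583.7, 183.4, 184.4]
tcp_rot: [3.142, -0.007, 0.0]
contact_force: [0.9, -0.4, 2.9]
finger_gap: 0.005
grip_force: 1.0
```

Call:
carry_out(
  motion=[
    {"hand": 0, "tx": 0, "ty": 0.4, "tz": -1.5, "turn": 0},
    {"hand": 0, "tx": 0, "ty": 0, "tz": -2, "turn": 0},
    {"hand": 0, "tx": 0, "ty": 0, "tz": -3, "turn": 0},
    {"hand": 9.4, "tx": -2.5, "ty": 4, "tz": 0, "turn": 0},
    {"hand": 9.4, "tx": -2.5, "ty": 4, "tz": 0, "turn": 0},
    {"hand": 9.4, "tx": -2.5, "ty": 4, "tz": 0, "turn": 0},
    {"hand": 9.4, "tx": -2.5, "ty": 4, "tz": 0, "turn": 0},
    {"hand": 9.4, "tx": -1, "ty": 4, "tz": 0, "turn": 0},
  ],
)

```text
t: 6.05
tcp_pos: [470.6, -20.4, 248.0]
tcp_rot: [-3.14, 0.005, 0.002]
contact_force: [1.8, 0.1, -0.8]
finger_gap: 0.394
grip_force: 0.0
```

Call:
carry_out(
  motion=[
    {"hand": 9.4, "tx": -1, "ty": 4.5, "tz": 0, "turn": 0},
    {"hand": 9.4, "tx": -1, "ty": 4.5, "tz": 0, "turn": 0},
    {"hand": 9.4, "tx": -1, "ty": 4.5, "tz": 0, "turn": 0},
    {"hand": 9.4, "tx": -1, "ty": 4.5, "tz": 0, "turn": 0},
    {"hand": 9.4, "tx": -0.5, "ty": 4.5, "tz": 0, "turn": 0},
    {"hand": 9.4, "tx": 0, "ty": 4.5, "tz": 0, "turn": 0},
    {"hand": 9.4, "tx": 0, "ty": 1.5, "tz": 0, "turn": 0},
    {"hand": 9.4, "tx": 0, "ty": 0, "tz": 0, "turn": 0},
  ],
)

```text
t: 6.85
tcp_pos: [426.2, -305.6, 247.8]
tcp_rot: [-3.14, 0.011, 0.001]
contact_force: [-0.5, 0.6, 0.1]
finger_gap: 0.995
grip_force: 0.0
```

Run:
```python
from h import *
c=capture('scene'); s=ctrl.observe(); print(s['t'],s['tcp_pos'],s['tcp_rot'],s['contact_force'])
save(c,'sc1.png',(140,140,250,140),3.2); pickle.dump(c,open('sc1.pkl','wb'))
c0=pickle.load(open('top.pkl','rb'));c=capture('top');pickle.dump(c,open('top1.pkl','wb'))
```

```text
6.9 [ 426.43938696 -304.21567187  247.88303909] [-3.13944664e+00  7.97895316e-03  1.09902907e-03] [ 0.25763063 -0.06010287  0.19507266]
```

View pics/sc1.png

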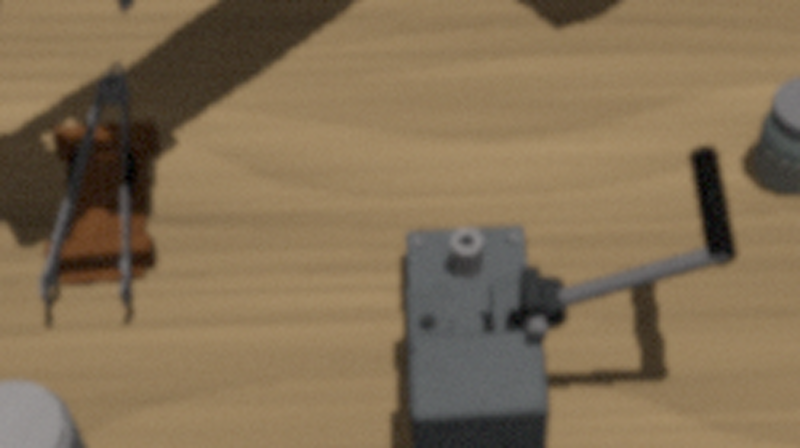

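The lever is back up and the spacer stands on the ledge with its top at (466,242). The tongs' jaw ends are near (48,305) and (127,303), and the hinge is near (117,78).

Run:
```python
from h import *
c=pickle.load(open('sc1.pkl','rb'))
for n,x,y,z in [('spacer',466,242,76),('jawL-y',48,285,56),('jaw+y',127,285,56),('hinge',117,78,56),('padR',66,195,50),('padL',129,168,50),('ledgeA',409,233,40),('ledgeB',523,231,40)]:
    print(n,ray(c,140+(x+.5)/3.2-.5,140+(y+.5)/3.2-.5,z)[:2].round(1))
c=pickle.load(open('top1.pkl','rb'))
# spacer in top view
print(proj(c,[537,-4,76]))
g=cv2.cvtColor(np.array(c['pixels']),cv2.COLOR_RGB2GRAY)
u,v=proj(c,[537,-4,76]).astype(int); 
save(c,'sp.png',(u-20,v-25,130,100),6)
print(u-20,v-25)
```

```text
spacer [537.5  -3.7]
jawL-y [ 554.5 -343. ]
jaw+y [ 556.7 -278.8]
hinge [ 336.6 -310.2]
padR [ 460.1 -341.6]
padL [ 433.2 -290.9]
ledgeA [502.3 -51. ]
ledgeB [503.5  44.6]
[284.89151525 214.32731914]
264 189
```

View pics/sp.png

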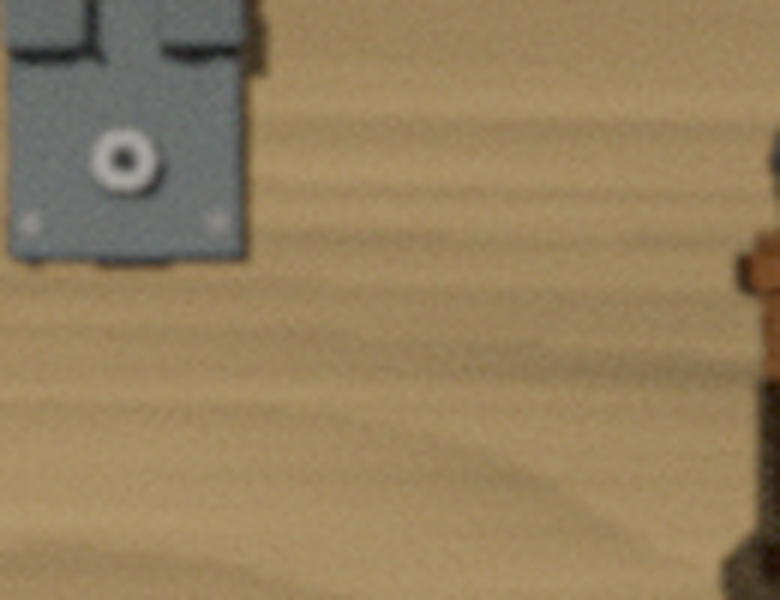

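Call:
carry_out(
  motion=[
    {"hand": 9.4, "tx": 0.3, "ty": 0.7, "tz": 4, "turn": 0},
    {"hand": 9.4, "tx": 0, "ty": 0, "tz": 4, "turn": 0},
    {"hand": 9.4, "tx": 0, "ty": 0, "tz": 4, "turn": 0},
    {"hand": 9.4, "tx": 0, "ty": 0, "tz": 4, "turn": 0},
    {"hand": 9.4, "tx": 0, "ty": 0, "tz": 3, "turn": 0},
    {"hand": 9.4, "tx": 0, "ty": 0, "tz": 2, "turn": 0},
    {"hand": 9.4, "tx": 0, "ty": 0, "tz": 1.3, "turn": 0},
    {"hand": 9.4, "tx": 0, "ty": 0, "tz": 0, "turn": 0},
  ],
)

```text
t: 7.75
tcp_pos: [429.1, -309.4, 24.1]
tcp_rot: [-3.139, 0.004, 0.003]
contact_force: [0.8, -0.5, 0.3]
finger_gap: 1.001
grip_force: 0.0
```

Call:
carry_out(
  motion=[
    {"hand": 6, "tx": 0, "ty": 0, "tz": 0, "turn": 0},
    {"hand": 6, "tx": 0, "ty": 0, "tz": 0, "turn": 0},
    {"hand": 6, "tx": 0, "ty": 0, "tz": 0, "turn": 0},
    {"hand": 5.4, "tx": 0, "ty": 0, "tz": 0, "turn": 0},
    {"hand": 5.1, "tx": 0, "ty": 0, "tz": 0, "turn": 0},
    {"hand": 4.8, "tx": 0, "ty": 0, "tz": 0, "turn": 0},
    {"hand": 4.8, "tx": 0, "ty": 0, "tz": 0, "turn": 0},
    {"hand": 4.8, "tx": 0, "ty": 0, "tz": 0, "turn": 0},
  ],
)

```text
t: 8.55
tcp_pos: [430.0, -312.2, 25.9]
tcp_rot: [3.141, -0.007, 0.001]
contact_force: [-0.0, -0.8, 2.5]
finger_gap: 0.513
grip_force: 7.1
```

Call:
carry_out(
  motion=[
    {"hand": 4.8, "tx": 0, "ty": 0, "tz": -0.5, "turn": 0},
    {"hand": 4.8, "tx": 0, "ty": 0, "tz": -1, "turn": 0},
    {"hand": 4.8, "tx": 0, "ty": 0, "tz": -1.5, "turn": 0},
    {"hand": 4.8, "tx": 0, "ty": 0, "tz": -2, "turn": 0},
    {"hand": 4.8, "tx": 0, "ty": 0, "tz": -2, "turn": 0},
    {"hand": 4.8, "tx": 0, "ty": 0, "tz": -1.5, "turn": 0},
    {"hand": 4.8, "tx": 0, "ty": 0, "tz": -0.5, "turn": 0},
    {"hand": 4.8, "tx": 0, "ty": 0, "tz": 0, "turn": 0},
  ],
)

```text
t: 9.35
tcp_pos: [430.0, -312.1, 116.5]
tcp_rot: [3.14, -0.006, 0.002]
contact_force: [-0.6, -0.5, -1.1]
finger_gap: 0.512
grip_force: 6.0
```

Run:
```python
from h import *
c=capture('scene'); s=ctrl.observe(); print(s['t'],s['tcp_pos'],s['tcp_rot'],s['contact_force'],s['finger_gap'],s['grip_force'])
T=s['tcp_pos']; print([proj(c,[T[0]+115+15,T[1]+d,T[2]+19+12]).round(1)for d in(-30,30)],proj(c,[T[0]-94,T[1],T[2]+31]))
save(c,'lift.png',(120,120,120,120),5); pickle.dump(c,open('l.pkl','wb')); pickle.dump(capture('top'),open('lt.pkl','wb'))
```

```text
9.4 [ 429.52853255 -311.59696862  115.40119756] [-3.14148186e+00  6.59617649e-03  1.34797988e-04] [ 0.53852449  0.01395974 -1.68400824] 0.5123749590542138 6.030471697304165
[array([146.2, 210.4]), array([170.9, 209.7])] [169.07661218 141.99925559]
```

View pics/lift.png

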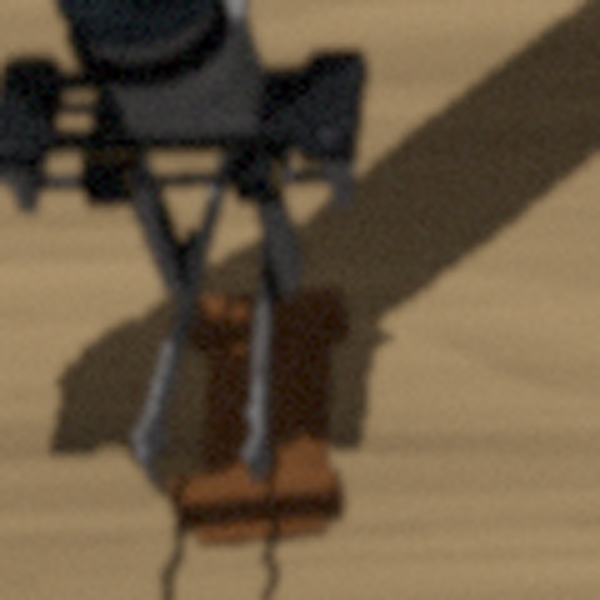

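The tongs are held level, with the jaw ends near (142,445) and (257,460), close to the predicted (131,452) and (254,448). I'll carry them above the spacer.

Call:
carry_out(
  motion=[
    {"hand": 4.8, "tx": -0.2, "ty": -1, "tz": 0, "turn": 0},
    {"hand": 4.8, "tx": -0.2, "ty": -2, "tz": 0, "turn": 0},
    {"hand": 4.8, "tx": -0.2, "ty": -3, "tz": 0, "turn": 0},
    {"hand": 4.8, "tx": -0.2, "ty": -3.5, "tz": 0, "turn": 0},
    {"hand": 4.8, "tx": -0.1, "ty": -3.5, "tz": 0, "turn": 0},
    {"hand": 4.8, "tx": 0, "ty": -3.5, "tz": 0, "turn": 0},
    {"hand": 4.8, "tx": 0, "ty": -3.5, "tz": 0, "turn": 0},
    {"hand": 4.8, "tx": 0, "ty": -3.5, "tz": 0, "turn": 0},
  ],
)

```text
t: 10.25
tcp_pos: [420.5, -74.6, 114.5]
tcp_rot: [-3.141, 0.007, 0.002]
contact_force: [1.2, -0.1, -0.5]
finger_gap: 0.509
grip_force: 6.0
```

Call:
carry_out(
  motion=[
    {"hand": 4.8, "tx": 0, "ty": -3, "tz": 0, "turn": 0},
    {"hand": 4.8, "tx": 0, "ty": -2.3, "tz": 0, "turn": 0},
    {"hand": 4.8, "tx": 0, "ty": -1, "tz": 0, "turn": 0},
    {"hand": 4.8, "tx": 0, "ty": 0, "tz": 0, "turn": 0},
    {"hand": 4.8, "tx": 0, "ty": 0, "tz": 0, "turn": 0},
  ],
)

```text
t: 10.75
tcp_pos: [421.7, -14.1, 115.2]
tcp_rot: [3.141, -0.007, -0.001]
contact_force: [0.4, 0.4, -1.3]
finger_gap: 0.513
grip_force: 6.0
```

Run:
```python
from h import *
c=capture('scene'); s=ctrl.observe(); print(s['t'],s['tcp_pos'],s['tcp_rot'],s['contact_force'],s['finger_gap'],s['grip_force'])
pickle.dump(c,open('o.pkl','wb')); d=capture('top'); pickle.dump(d,open('ot.pkl','wb'))
def cr(c,a,b):
    im=cv2.cvtColor(np.array(c['pixels']),cv2.COLOR_RGB2BGR)[b:b+90,a:a+65]
    return cv2.resize(im,None,fx=6,fy=6,interpolation=cv2.INTER_CUBIC)
cv2.imwrite('pics/over.png',np.hstack([cr(c,252,170),cr(d,252,170)]))
```

```text
10.8 [421.86681145 -14.36925623 115.32221902] [ 3.14139999e+00 -7.80856711e-03 -5.17181684e-04] [ 0.074561   -0.24643405 -0.3043245 ] 0.5103925106006791 6.0307835425192025
```

View pics/over.png

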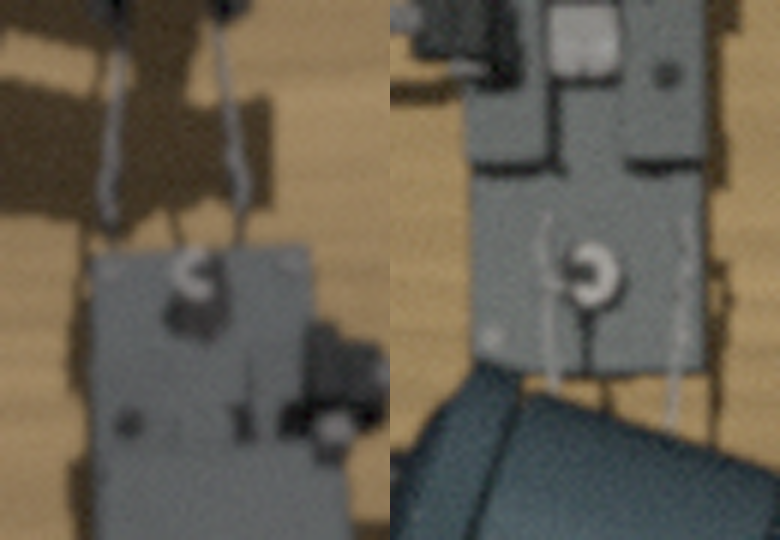

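The jaws are above the ledge but offset about 10 mm to the right. In the top view the jaw tips are at (158,215) and (295,218), and the spacer at (200,275).

Run:
```python
from h import *
c=pickle.load(open('ot.pkl','rb'));q=lambda x,y:(252+(x+.5)/6-.5,170+(y+.5)/6-.5)
for p,z in[((158,212),146),((295,216),146),((200,275),76)]: print(ray(c,*q(*p),z).round(1))
c=pickle.load(open('o.pkl','rb'))
for p,z in[((108,205),146),((240,205),146),((193,270),76)]: print(ray(c,*q(*p),z).round(1))
```

```text
[552.   12.3 146. ]
[551.2 -40.8 146. ]
[534.3  -4.1  76. ]
[549.7 -41.5 146. ]
[551.5  12.2 146. ]
[535.2  -7.5  76. ]
```

Call:
carry_out(
  motion=[
    {"hand": 4.8, "tx": -0.1, "ty": -1, "tz": 0, "turn": 0},
    {"hand": 4.8, "tx": 0, "ty": 0, "tz": 0, "turn": 0},
    {"hand": 4.8, "tx": 0, "ty": 0, "tz": 1, "turn": 0},
    {"hand": 4.8, "tx": 0, "ty": 0, "tz": 2, "turn": 0},
    {"hand": 4.8, "tx": 0, "ty": 0, "tz": 2, "turn": 0},
    {"hand": 4.8, "tx": 0, "ty": 0, "tz": 1.5, "turn": 0},
    {"hand": 4.8, "tx": 0, "ty": 0, "tz": 0.9, "turn": 0},
    {"hand": 4.8, "tx": 0, "ty": 0, "tz": 0, "turn": 0},
  ],
)

```text
t: 11.65
tcp_pos: [419.7, -3.5, 39.9]
tcp_rot: [-3.141, 0.007, 0.005]
contact_force: [0.0, 0.1, -1.8]
finger_gap: 0.509
grip_force: 6.0
```

Run:
```python
from h import *
c=capture('scene'); s=ctrl.observe(); print(s['t'],s['tcp_pos'],s['contact_force'],s['finger_gap'],s['grip_force'])
d=capture('top')
def cr(c,a,b):
    im=cv2.cvtColor(np.array(c['pixels']),cv2.COLOR_RGB2BGR)[b:b+90,a:a+65]
    return cv2.resize(im,None,fx=6,fy=6,interpolation=cv2.INTER_CUBIC)
cv2.imwrite('pics/down.png',np.hstack([cr(c,252,170),cr(d,252,170)]))
```

```text
11.7 [420.56907236  -3.65409973  40.95481504] [ 0.18149464 -0.42712909 -2.22271896] 0.5081854042049965 6.031160579295829
```

View pics/down.png

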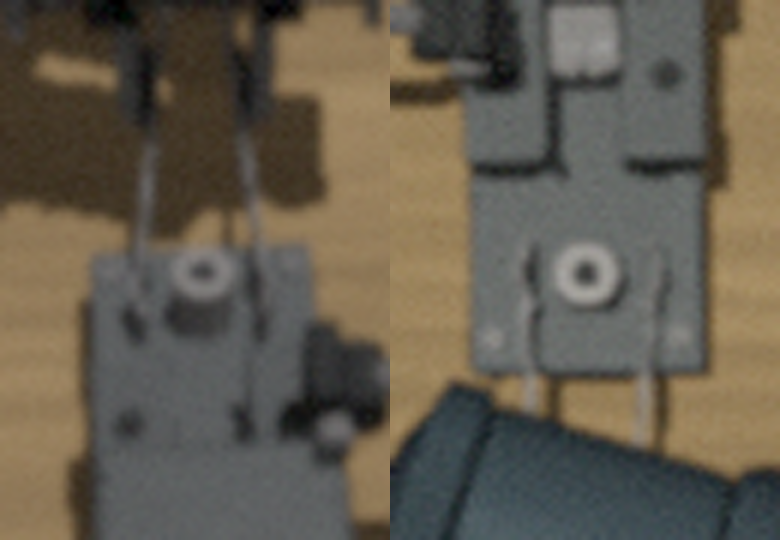

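The jaws straddle the spacer: tips at (530,248) and (658,250), spacer at (587,275). I'll nudge a little and squeeze.

Call:
carry_out(
  motion=[
    {"hand": 4.8, "tx": 0.2, "ty": -0.2, "tz": 0, "turn": 0},
    {"hand": 4.5, "tx": 0, "ty": 0, "tz": 0, "turn": 0},
    {"hand": 4.1, "tx": 0, "ty": 0, "tz": 0, "turn": 0},
    {"hand": 3.8, "tx": 0, "ty": 0, "tz": 0, "turn": 0},
    {"hand": 3.5, "tx": 0, "ty": 0, "tz": 0, "turn": 0},
    {"hand": 3, "tx": 0, "ty": 0, "tz": 0, "turn": 0},
    {"hand": 2.5, "tx": 0, "ty": 0, "tz": 0, "turn": 0},
    {"hand": 2.5, "tx": 0, "ty": 0, "tz": 0, "turn": 0},
  ],
)

```text
t: 12.55
tcp_pos: [423.0, -1.7, 41.5]
tcp_rot: [3.142, -0.007, 0.0]
contact_force: [0.7, 1.2, -1.0]
finger_gap: 0.378
grip_force: 30.0
```

Call:
carry_out(
  motion=[
    {"hand": 2.5, "tx": 0, "ty": 0, "tz": 0, "turn": 0},
    {"hand": 2.5, "tx": 0, "ty": 0, "tz": 0, "turn": 0},
    {"hand": 2.5, "tx": 0, "ty": 0, "tz": -0.3, "turn": 0},
    {"hand": 2.5, "tx": 0, "ty": 0, "tz": -0.7, "turn": 0},
    {"hand": 2.5, "tx": 0, "ty": 0, "tz": -1, "turn": 0},
    {"hand": 2.5, "tx": 0, "ty": 0, "tz": -1, "turn": 0},
  ],
)

```text
t: 13.15
tcp_pos: [423.1, -1.7, 72.5]
tcp_rot: [3.141, -0.007, 0.001]
contact_force: [0.7, -0.5, -1.1]
finger_gap: 0.38
grip_force: 30.0
```

The opening is 35.7 mm at 30 N, so the spacer is held. I'll lift.

Call:
carry_out(
  motion=[
    {"hand": 2.5, "tx": 0, "ty": 0, "tz": -1.5, "turn": 0},
    {"hand": 2.5, "tx": 0, "ty": 0, "tz": -2, "turn": 0},
    {"hand": 2.5, "tx": 0, "ty": 0, "tz": -2, "turn": 0},
    {"hand": 2.5, "tx": 0, "ty": 0, "tz": -2, "turn": 0},
    {"hand": 2.5, "tx": 0, "ty": 0, "tz": -2, "turn": 0},
    {"hand": 2.5, "tx": 0, "ty": 0, "tz": -1.5, "turn": 0},
    {"hand": 2.5, "tx": 0, "ty": 0, "tz": -0.8, "turn": 0},
    {"hand": 2.5, "tx": 0, "ty": 0, "tz": 0, "turn": 0},
  ],
)

```text
t: 13.95
tcp_pos: [423.7, -1.9, 191.1]
tcp_rot: [3.141, -0.006, 0.005]
contact_force: [-0.0, -0.1, -0.9]
finger_gap: 0.376
grip_force: 30.0
```

Call:
carry_out(
  motion=[
    {"hand": 2.5, "tx": 0, "ty": 0, "tz": 0, "turn": 0},
    {"hand": 2.5, "tx": 0, "ty": 0, "tz": 0, "turn": 0},
    {"hand": 2.5, "tx": 0, "ty": 0, "tz": 0, "turn": 0},
    {"hand": 2.5, "tx": 0, "ty": 0, "tz": 0, "turn": 0},
    {"hand": 2.5, "tx": 0, "ty": 0, "tz": 0, "turn": 0},
  ],
)

```text
t: 14.45
tcp_pos: [422.8, -1.7, 189.1]
tcp_rot: [-3.141, 0.007, 0.001]
contact_force: [-0.0, -0.2, -2.0]
finger_gap: 0.376
grip_force: 30.0
```

Run:
```python
from h import *
c=capture('scene'); s=ctrl.observe(); print(s['t'],s['tcp_pos'],s['contact_force'],s['finger_gap'],s['grip_force'])
T=s['tcp_pos'];print(proj(c,[T[0]+115,T[1],T[2]+19+18]))
save(c,'end.png',(200,100,190,140),4)
```

```text
14.5 [422.8637381   -1.66765482 189.22477493] [ 0.69562106 -0.70024307 -0.99688437] 0.3815934061843658 29.999677257328585
[285.36939289 179.0137189 ]
```

View pics/end.png

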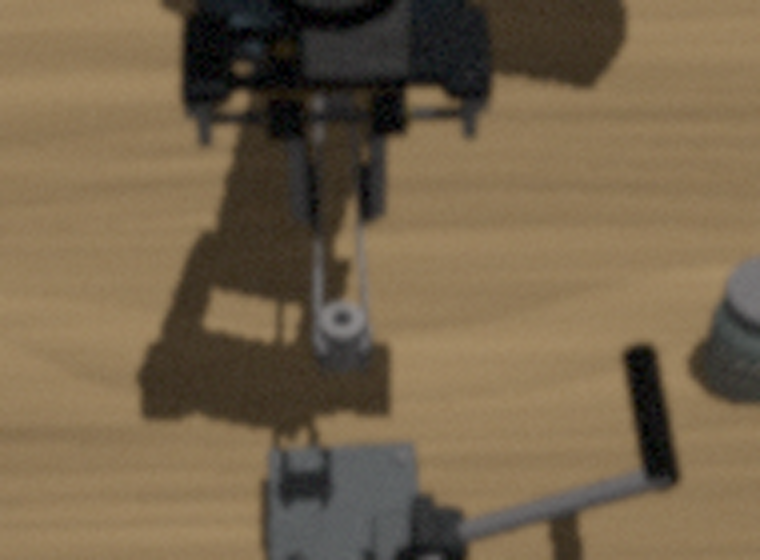

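The spacer top is at (342,318), against a predicted (341,316). It is held in the jaws well above the ledge, and the lever is up, so I'm handing in.

```bash
python3 -c "
from rig import ctrl; print(ctrl.finish_job())"
```

```text
the job is handed in; nothing more can be done
None
```

The job is handed in, but the hand-in returned no verdict: the lever went to its stop and came back up, and the spacer is clamped in the tongs at 30 N, about 15 cm above the ledge; the bystanders weren't re-measured, but nothing went near them.

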